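# Clamp a tube in the tube-cutting jig

### The arm

A 6-joint arm with a two-finger parallel gripper is mounted at the origin on a cart in front of the work surface, level with it; the furniture and walls round the work are solid. World frame = base frame: x ahead of the robot, y to its left, z up, the work surface at z = 0. Lengths are in m, angles in rad, forces in N, time in s.
With the tool pointing down it reaches from about 0.35 to 0.775 m from the base axis. Payload 5.5 kg.
Tool frame: the origin (TCP) lies midway between the tips of the shut fingers; the grasp point (between the pads) lies 19 mm behind it; z points along the fingers, y is the line along which they close (so a half turn about z gives the same grasp; the last joint's range is limited). The gripper opens to 85 mm and grips with 20 to 120 N. Pads are 22 mm wide; open, the fingers measure 114 mm over their backs; the gripper's body (76 mm by 85 mm) begins 54 mm behind the grasp point. The pads swing forward as they close: fully open they stand 13 mm farther back than shut.
Start: joints at [1.005, 0.313, 0.046, 1.304, 0, 1.431], TCP at [0.238, 0.524, 0.231] pointing down, gripper open.
Joint ranges: [-2.76, 2.76], [-0.86, 1.69], [-1.03, 1.26], [-2.2, 2.34], [-1.47, 1.5], [-3.14, 3.14]. Speed limits (rad/s): [2.57, 2.57, 3.14, 3.14, 3.14, 3.14].

### API

Orientations are given as a unit quaternion [w, x, y, z].
In Python, from workcell import telemetry, imaging, env gives the robot as it stands. The module is installed in compiled form; this text tells all that it offers.
- The arm moves only by the tool step_arm, never from a script. Its argument "moves" is a list of rows, each a list of 3 entries, a list of its own where there are three numbers: the shift along the tool's x, y, z in mm, then the turn, a rotation vector about the tool's x, y, z in rad, then the finger opening in mm, from 0 to 85.4. A call has 1 to 8 rows; each row is the pose to reach, as a shift and turn from the pose commanded when the call began, along the tool's axes at that moment; what a row does not reach only later rows make up. A row lasts 1/12 s, in which the tool goes at most 41.7 mm and 7.16 degrees, less where a joint would pass 70% of its speed; a pose out of reach is approached as far as the arm can. A call with a gripper value outside its range is refused whole. The fingers move at their own pace and stop on an object; "grip_force" is the grip in N (left out, the last holds). Time passes only in rows, so rows that repeat a pose let the fingers close. It gives the time, the measured TCP pose, the force, the opening and the grip force at its end, in the units of the state.
- telemetry.get_state(): the state, without advancing time (a new reading comes with each control period).
- imaging.read_camera(name): name is "scene" or "top" or "wrist"; returns the picture (400x640x3 uint8, red, green, blue); there is no depth.
- imaging.camera_params(name): a dict with "camera_matrix" (3x3 intrinsics, pixels), "pose" (4x4, takes a point from camera to world coordinates). Camera axes: x right, y up, looking along -z (the intrinsics and any distortion apply to the point x, -y, -z); pixel columns grow to the right and rows downward; lengths in m; the calibration is good to about 2 mm. A picture is of the moment at which its call begins: read the wrist's pose just before it. camera_params takes no time and is no camera call; for the wrist camera it gives the pose at the moment of the call.
- env.hand_in(): hands the job in; it is judged then, once.
The state is a dict: "clock": time; "joint_pos": joint angles; "qvel": joint speeds; "tau": joint torques, N m; "tcp_pos": TCP position; "orientation": TCP orientation; "wrist_force": force on the tool from outside, world axes, zero at the start; "ft_torque": the same for the moment, N m; "finger_gap": finger opening in m; "grip_force": force on a finger pad.
Only numpy, scipy, OpenCV 4.12 (cv2) and the standard library are available. Lean on these libraries where they do the work, as an engineer would, in place of code of your own. Each camera call takes 0.05 s, during which the arm holds its last target. There are 200 camera calls.

### The job

Load the loose steel tube into the green tube-cutting jig for sawing: lay it in the jig's V rail from the open side, slide it through the notch and under the raised clamp plate until its end rests gently against the end stop. Then tighten the brass wing nut clockwise, in short turns between the two upright cheeks and without knocking them, until the plate grips the tube firmly - feel for it, stop when it is snug and do not crush the tube. Leave the other things on the bench alone and let go of everything at the end.

Things in the scene. Friction and masses are not known exactly. Their poses are not given: they have to be found in the camera images.
- steel_tube: the workpiece: thick-walled steel tube, 13 mm outside diameter, 120 mm long, 0.12 to 0.17 kg, loose on the bench to the right of the vice; its two ends are alike. Origin on its underside at half length; y runs along the tube
- tube_mid (a point): the centre of the tube (on its axis, 60 mm from either end); y runs along the tube. When the tube is home this point lies 60 mm from stop_face along stop_face's +y, level with it
- jig: green tube-cutting jig fixed to the bench left of the vice, its open end to the right: base 84 mm (its x, -44 to +40) by 104 mm (its y, -45 to +59), 10 mm thick, with a 36 mm wide tongue to y = +138. Origin on the bench below the middle of the space between the cheeks, z up. The V rail runs along its y at x = +18; the tube goes in from the +y end
- rail_mouth (a point): +y end of the jig's 90 degree steel V rail (jig x = +18, y = +132), on the axis of a tube lying in the rail, 24 mm above the bench; axes as the jig's, the tube is slid in along -y. The rail's two edges lie 4 mm below this axis, 11 mm apart, so the upper half of a tube in it can be held from above; its flanks slope out to 26 mm. A 4 mm saw slot crosses it at jig y = 38 to 42
- cheeks: the jig's two upright green cheeks (origin and axes as the jig's): plates along jig x from -38 to +34, inner faces at jig y = -30 and +30, 8 mm thick, tops 70 mm above the bench; open towards -x and +x. The wing nut stands in the 60 mm gap. The +y cheek has a notch 17 mm wide, up to 36 mm above the bench, for the tube. Not to be struck with more than 15 N
- stop_screw: end stop: a steel screw with a knurled brass head through the -y cheek; its flat 13 mm tip faces the jig's +y. The tube must not be pressed on it with more than 20 N (origin and axes as the jig's)
- stop_face (a point): centre of the stop's flat tip: jig x = +18, y = -26, 24 mm above the bench, on the axis of a tube lying in the rail; axes as the jig's, +y points along the rail to its open end
- clamp_plate: steel clamp plate, 66 x 57 x 8 mm, level between the cheeks over the rail; moves only up and down with the wing nut. A fibre pad is let into its underside above the tube, at first 2.5 to 7.2 mm clear of a tube in the rail. The pad is worn by an unknown 0 to 3 mm, so where it bites must be felt. Origin at mid underside above the jig's origin, axes as the jig's
- nut_wings (a point): on the wing nut's upright axis (jig x = -10, y = 0) at mid height of the wings; x along the wings, z up. From above the two wings form one bar 44 mm tip to tip and 8 mm thick, reaching from 8 mm below this point to 9 mm above it, with the 7 mm stud between them: grip it across the 8 mm, with 20 to 30 N
- wing_nut: the brass wing nut; origin at its foot. Clockwise from above lowers nut and plate, 2 mm per radian; it bites after 1.2 to 3.6 radians. It runs at a steady 0.12 N m, then 0.002 N m more per newton of squeeze: 0.18 N m at 30 N (just firm), 0.24 at 60 N (good), 0.3 at 90 N (too much). The squeeze grows by 70 to 150 N per radian. It stays where it is left; standing still it can take up 0.12 N m either way
- spirit_lamp: glass spirit lamp with brass burner, 69 mm across, 74 mm high, a loose bystander to be left where it stands; origin under its centre
- pickle_jar: white lidded jar, 64 mm across, 97 mm high, a loose bystander to be left where it stands; origin under its centre
- loupe: folding loupe, 25 x 50 x 21 mm, a loose bystander to be left where it stands; origin under its centre
- bur_block: metal block holding rotary burs, 30 x 62 x 54 mm, a loose bystander to be left where it stands; origin under its centre
- steel_block: small dark steel bench block, 38 x 44 x 22 mm, a loose bystander to be left where it stands; origin under its centre

How it is judged:
On the way, in this order (a step that is already met when the one before it is completed fails the run):
1. the tube lies in the V rail under the raised plate with its end against the stop (y of tube_mid in the frame of stop_face between 0.058 and 0.0625 m and x of tube_mid in the frame of stop_face between -0.003 and 0.003 m and z of tube_mid in the frame of stop_face between -0.003 and 0.003 m and angle between the y axis of tube_mid and the y axis of stop_face, either way round below 0.05 rad and contact force between clamp_plate and steel_tube below 5 N), for 0.2 s.
2. the wing nut has brought the plate down on the tube with at least 30 N, the tube still against the stop (y of tube_mid in the frame of stop_face between 0.058 and 0.0625 m and x of tube_mid in the frame of stop_face between -0.003 and 0.003 m and z of tube_mid in the frame of stop_face between -0.003 and 0.003 m and angle between the y axis of tube_mid and the y axis of stop_face, either way round below 0.05 rad and contact force between clamp_plate and steel_tube above 30 N), for 0.3 s.
At the end, for the whole second after the job is handed in: The tube lies still in the V rail (within 3 mm of the rail's axis, within 0.05 rad of its direction), its end within 2 mm of the end stop, and the clamp plate squeezes it with more than 30 N (and never more than 90 N) (all of step 2 and linear speed of steel_tube below 0.01 m/s); the robot touches nothing.
It fails at once if the tube is crushed: more than 90 N under the clamp plate (contact force between clamp_plate and steel_tube above 90 N).
It fails at once if the tube is rammed against the stop with more than 20 N (contact force between steel_tube and stop_screw above 20 N).
It fails at once if the hand or arm strikes a cheek with more than 15 N (contact force between any of the fingers, the arm and cheeks above 15 N).
It fails at once if a bystander (spirit lamp, jar, loupe, bur block, steel block) is shifted by more than 15 mm (distance of any of spirit_lamp, pickle_jar, loupe, bur_block, steel_block from where it was at the start of the episode above 0.015 m).
It also fails if it takes over 72 s, if anything falls off the work surface, if the arm or the gripper's body presses on something with over 40 N, if the wrist force passes 120 N, or if a joint passes its speed limit or range.

## Working session

There is one attempt and no reset: what is moved stays moved. The work goes in short steps, Python scripts to look and compute and a tool call to move; the robot and the scene stay as the last step left them, time stands still between calls to the robot, and variables do not carry over. Pictures are saved under pics/ and viewed, at most 10 in all, crops included, and the job is handed in when it is done.

Besides the shell and the picture viewer there is one more tool, called after "Request:" as name(argument=value, ...) on one line, values as JSON. step_arm: Moves the arm, as the interface text tells. Its arguments: {"type":"object","properties":{"moves":{"type":"array"},"grip_force":{"type":"number"}},"required":["moves"]}

```bash
mkdir -p pics
cat > h.py <<'E'
import numpy as np, cv2
from workcell import telemetry, imaging, env
def snap(n,f,crop=None,s=1):
    im=imaging.read_camera(n)[:,:,::-1].copy(); cv2.imwrite('pics/raw_'+f,im)
    if crop: im=im[crop[1]:crop[3],crop[0]:crop[2]]
    if s!=1: im=cv2.resize(im,None,fx=s,fy=s,interpolation=cv2.INTER_CUBIC)
    cv2.imwrite('pics/'+f,im)
def ray(n,u,v,z,P=None):
    P=P or imaging.camera_params(n);K=np.array(P['camera_matrix']);T=np.array(P['pose'])
    d=np.linalg.inv(K)@[u,v,1]; d=T[:3,:3]@[d[0],-d[1],-d[2]]; o=T[:3,3]
    return o+d*(z-o[2])/d[2]
def proj(n,p,P=None):
    P=P or imaging.camera_params(n);K=np.array(P['camera_matrix']);T=np.array(P['pose'])
    c=T[:3,:3].T@(np.array(p)-T[:3,3]); q=K@[c[0],-c[1],-c[2]]; return q[:2]/q[2]
E
python3 - <<'E'
from h import *
snap('top','top.png',s=1.25); snap('scene','scene.png',s=1.25)
for n in('top','scene','wrist'):
    P=imaging.camera_params(n);print(n,{k:np.round(v,3).tolist() if not isinstance(v,str) else v for k,v in P.items()})
s=telemetry.get_state();print(s)
E
```

```text
top {'camera_matrix': [[438.939, 0.0, 317.58], [0.0, 438.939, 204.851], [0.0, 0.0, 1.0]], 'pose': [[-0.057, 0.978, -0.201, 0.371], [-0.998, -0.055, 0.013, 0.184], [0.002, 0.201, 0.98, 1.22], [0.0, 0.0, 0.0, 1.0]]}
scene {'camera_matrix': [[502.351, 0.0, 321.764], [0.0, 502.351, 209.9], [0.0, 0.0, 1.0]], 'pose': [[0.857, 0.384, -0.344, 0.192], [-0.516, 0.657, -0.55, -0.424], [0.015, 0.649, 0.76, 0.912], [0.0, 0.0, 0.0, 1.0]]}
wrist {'camera_matrix': [[317.487, 0.0, 318.999], [0.0, 317.487, 195.594], [0.0, 0.0, 1.0]], 'pose': [[0.412, -0.874, -0.257, 0.172], [0.911, 0.394, 0.119, 0.555], [-0.003, -0.284, 0.959, 0.374], [0.0, 0.0, 0.0, 1.0]]}
{'clock': 0.1, 'joint_pos': array([1.00540865e+00, 3.13948158e-01, 4.51036944e-02, 1.30361492e+00,
       1.00754276e-05, 1.43118216e+00]), 'qvel': array([ 0.00035293, -0.00196891,  0.00298427,  0.00052467, -0.00031349,
       -0.0012306 ]), 'tau': array([ 1.83012624e-03, -4.81724596e+01,  2.99244976e+01,  1.27151952e-02,
       -2.06924101e-04, -1.44246292e-05]), 'tcp_pos': array([0.23725642, 0.52326904, 0.23048959]), 'orientation': array([-2.91810459e-04,  2.11282297e-01,  9.77424728e-01, -7.78662014e-04]), 'wrist_force': array([ 0.27097141, -0.96377429, -0.61069281]), 'ft_torque': array([ 0.00026551, -0.03202036, -0.00598392]), 'grip_force': 0.0, 'finger_gap': 0.08538453201889028}
```

View pics/top.png

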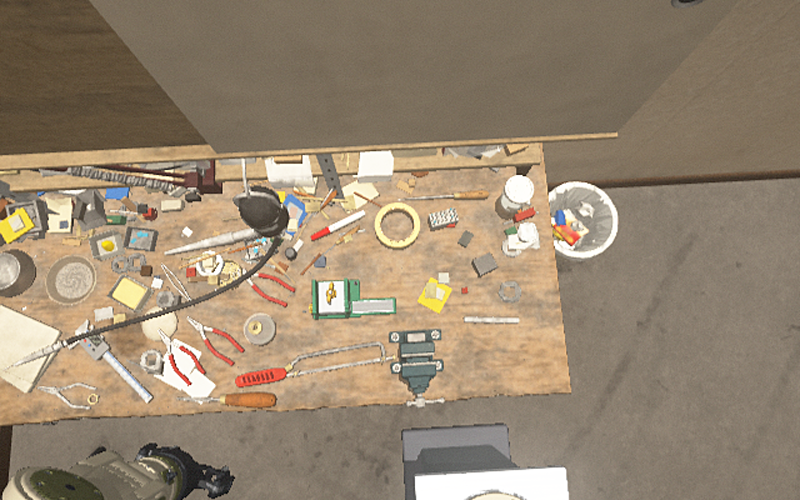

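View pics/scene.png

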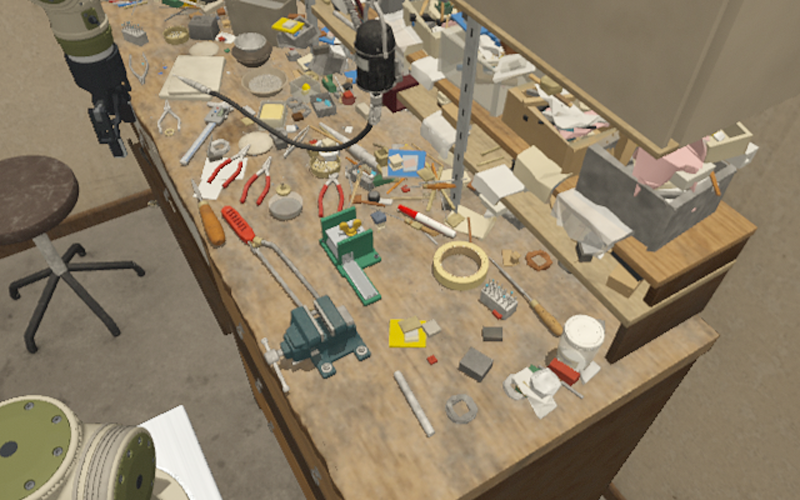

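The top view shows the jig at about (312–396, 278–320), open end towards −y, and the tube at about (464–519, 320). I'll enlarge both from the saved picture.

Run:
```python
import cv2,numpy as np
im=cv2.imread('pics/raw_top.png')
a=cv2.resize(im[215:265,240:330],None,fx=8,fy=8,interpolation=cv2.INTER_CUBIC)[:,:720]
b=cv2.resize(im[240:265,360:425],None,fx=8,fy=8,interpolation=cv2.INTER_CUBIC)
c=np.zeros((600,720,3),np.uint8);c[:400,:720]=a;c[400:,:520]=b;cv2.imwrite('pics/c1.png',c)
im=cv2.imread('pics/raw_scene.png')
cv2.imwrite('pics/c2.png',cv2.resize(im[160:360,230:380],None,fx=3,fy=3,interpolation=cv2.INTER_CUBIC))
```

```text
(no output)
```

View pics/c1.png

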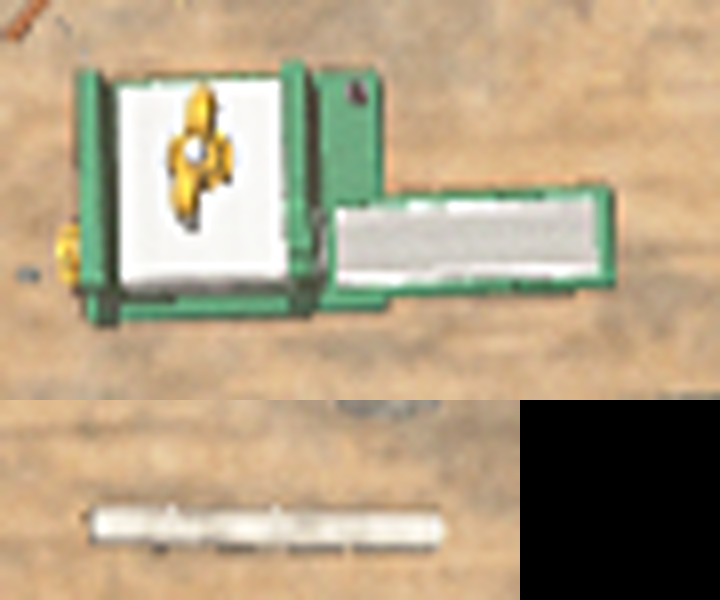

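The crop shows the rail running from (335, 246) to (600, 236), the nut stud at (197, 150) and the tube from (92, 525) to (442, 530) in the lower panel. I'll turn these into positions.

Run:
```python
from h import *
P=imaging.camera_params('top')
A=lambda x,y,z:ray('top',(x+.5)/8-.5+240,(y+.5)/8-.5+215,z,P)
B=lambda x,y,z:ray('top',(x+.5)/8-.5+360,(y-400+.5)/8-.5+240,z,P)
m=A(600,236,.02);i=A(335,246,.02)
print('mouth',m,'inner',i,'yaw',np.arctan2(*(m-i)[[1,0]]))
print('tongue end',A(612,190,.01),A(614,286,.01))
print('rail corners',A(597,192,.02),A(600,276,.02))
print('cheek tops',A(90,70,.07),A(90,285,.07),A(294,62,.07),A(300,262,.07))
for z in(.055,.065,.075):print('nut',A(197,150,z),'tips',A(203,88,z),A(188,222,z))
t=B(92,525,.0065);u=B(442,530,.0065);print('tube',t,u,np.linalg.norm(t-u),(t+u)/2,'ang',np.arctan2(*(u-t)[[1,0]]))
```

```text
mouth [0.50738127 0.18262428 0.02      ] inner [0.50906193 0.27341555 0.02      ] yaw -1.589305506829746
tongue end [0.52423839 0.17757713 0.01      ] [0.49100465 0.17874508 0.01      ]
rail corners [0.52256995 0.18281776 0.02      ] [0.49369226 0.18338022 0.02      ]
cheek tops [0.56627954 0.34844306 0.07      ] [0.4950279 0.3502951 0.07     ] [0.56516416 0.28084001 0.07      ] [0.4986906  0.28137623 0.07      ]
nut [0.53975221 0.31558507 0.055     ] tips [0.56058823 0.3129031  0.055     ] [0.51577998 0.31935089 0.055     ]
nut [0.53830125 0.31445999 0.065     ] tips [0.55895849 0.31180104 0.065     ] [0.51453471 0.3181935  0.065     ]
nut [0.5368503 0.3133349 0.075    ] tips [0.55732874 0.31069897 0.075     ] [0.51328945 0.3170361  0.075     ]
tube [0.46942186 0.02866785 0.0065    ] [ 0.46090547 -0.09172437  0.0065    ] 0.12069306676710044 [ 0.46516367 -0.03152826  0.0065    ] ang -1.641417380886342
```

View pics/c2.png

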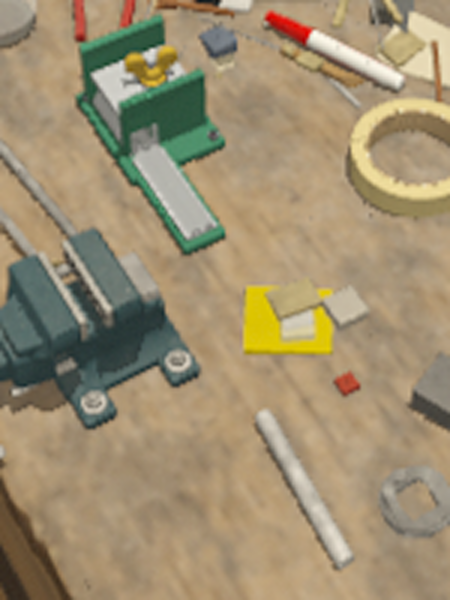

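The scene crop shows the tube lying clear of everything, with the rail open towards −y. I'll write a helper that works out moves and go above the tube, gripping about 30 mm out from its middle.

```bash
cat >> h.py <<'E'
from scipy.spatial.transform import Rotation as Ro
def tgt(p,head):
    """shift (mm) and turn (rad) in tool axes to TCP p, tool down, tool-y at world heading `head`"""
    s=telemetry.get_state();q=s['orientation'];R=Ro.from_quat([q[1],q[2],q[3],q[0]]).as_matrix()
    y=np.array([np.cos(head),np.sin(head),0]);z=np.array([0,0,-1.]);T=np.c_[np.cross(y,z),y,z]
    print('mm',np.round(R.T@(np.array(p)-s['tcp_pos'])*1000,1),'rad',np.round(Ro.from_matrix(R.T@T).as_rotvec(),4),'tcp',np.round(s['tcp_pos'],4),'F',np.round(s['wrist_force'],1),'M',np.round(s['ft_torque'],2),'t',round(s['clock'],2),'q',np.round(s['joint_pos'],2),'gap',round(s['finger_gap']*1000,1))
E
python3 -c "
from h import *
tgt([.463,-.0615,.13],-.0706)"
```

```text
mm [-447.1 -439.2  101.1] rad [-1.6000e-03  8.0000e-04  1.2156e+00] tcp [0.2373 0.5233 0.2305] F [ 0.3 -1.  -0.6] M [ 0.   -0.03 -0.01] t 0.1 q [1.01 0.31 0.05 1.3  0.   1.43] gap 85.4
```

Request:
step_arm(moves=[[[-447,-439,100],[0,0,1.215],85],[[-447,-439,100],[0,0,1.215],85],[[-447,-439,100],[0,0,1.215],85],[[-447,-439,100],[0,0,1.215],85],[[-447,-439,100],[0,0,1.215],85],[[-447,-439,100],[0,0,1.215],85],[[-447,-439,100],[0,0,1.215],85],[[-447,-439,100],[0,0,1.215],85]], grip_force=60)

```text
clock: 0.77
tcp_pos: [0.356, 0.2148, 0.1783]
orientation: [-0.0, 0.656, 0.755, 0.0]
wrist_force: [1.5, -0.1, 0.5]
finger_gap: 0.085
grip_force: 0.0
```

```bash
python3 -c "
from h import *
tgt([.463,-.0615,.13],-.0706)"
```

```text
mm [-288.5   67.5   48.3] rad [-0.0e+00 -1.0e-04  2.1e-01] tcp [0.356  0.2148 0.1783] F [ 1.5 -0.1  0.5] M [-0.01 -0.09  0.01] t 0.77 q [ 0.35  0.03 -0.43  1.11  0.    1.78] gap 85.0
```

Request:
step_arm(moves=[[[-288,67,48],[0,0,0.21],40],[[-288,67,48],[0,0,0.21],30],[[-288,67,48],[0,0,0.21],30],[[-288,67,48],[0,0,0.21],30],[[-288,67,48],[0,0,0.21],30],[[-288,67,48],[0,0,0.21],30],[[-288,67,48],[0,0,0.21],30],[[-288,67,48],[0,0,0.21],30]])

```text
clock: 1.43
tcp_pos: [0.4661, -0.064, 0.1297]
orientation: [0.001, 0.732, 0.682, -0.0]
wrist_force: [0.1, 0.0, 0.0]
finger_gap: 0.0299
grip_force: 0.0
```

```bash
python3 -c "
from h import *
P=imaging.camera_params('wrist')
tgt([.463,-.0615,.05],-.0706)
snap('wrist','w1.png')
print(np.round(P['pose'],3))
for d in(-.06,0,.06):print(proj('wrist',[.4652+.0706*-d*1,-.0315-d,.0065],P))
"
```

```text
mm [ 2.4 -3.4 79.7] rad [0.0013 0.0019 0.0001] tcp [ 0.4661 -0.064   0.1297] F [0.1 0.  0. ] M [-0.02 -0.03 -0.03] t 1.43 q [-0.31  0.17 -0.4   1.   -0.    1.34] gap 29.9
[[ 0.998  0.067  0.019  0.471]
 [-0.069  0.956  0.286  0.01 ]
 [ 0.001 -0.287  0.958  0.273]
 [ 0.     0.     0.     1.   ]]
[315.0160859   75.79491442]
[315.18418079 152.04704323]
[315.33188873 219.05113507]
```

View pics/w1.png

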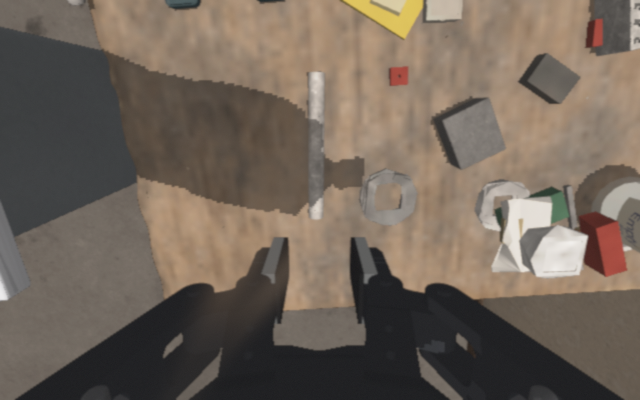

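The tube runs from (316, 72) to (316, 219), within a few pixels of my prediction and between the fingers. The loose-looking ring at (388, 197) is about 37 mm to the side, so I'll descend with a narrow opening.

Request:
step_arm(moves=[[[2.4,-3,40],[0.001,0.002,0],24],[[2.4,-3,80],[0.001,0.002,0],24],[[2.4,-3,105],[0.001,0.002,0],24],[[2.4,-3,120],[0.001,0.002,0],24],[[2.4,-3,127],[0.001,0.002,0],24],[[2.4,-3,127],[0.001,0.002,0],24]])

```text
clock: 1.98
tcp_pos: [0.4594, -0.0548, 0.0023]
orientation: [-0.003, 0.729, 0.684, -0.0]
wrist_force: [0.3, 0.7, 0.8]
finger_gap: 0.0238
grip_force: 0.0
```

```bash
python3 -c "
from h import *
tgt([.4635,-.0615,.0025],-.0706)"
```

```text
mm [-6.5  4.5 -0.2] rad [-0.0047 -0.0031  0.0066] tcp [ 0.4594 -0.0548  0.0023] F [0.3 0.7 0.8] M [ 0.01 -0.01  0.01] t 1.98 q [-0.29  0.31 -0.58  0.68  0.    1.34] gap 23.8
```

Request:
step_arm(moves=[[[-6,4,0],[-0.003,-0.002,0.006],24],[[-6,4,0],[-0.003,-0.002,0.006],24],[[-6,4,0],[-0.003,-0.002,0.006],24]])

```text
clock: 2.23
tcp_pos: [0.4665, -0.0629, 0.0052]
orientation: [0.002, 0.732, 0.681, 0.002]
wrist_force: [0.3, -0.2, -0.6]
finger_gap: 0.0239
grip_force: 0.0
```

```bash
python3 -c "
from h import *
tgt([.4635,-.0615,.0025],-.0706)"
```

```text
mm [ 1.2 -3.1  2.7] rad [ 0.0052  0.0007 -0.0007] tcp [ 0.4665 -0.0629  0.0052] F [ 0.3 -0.2 -0.6] M [-0.03 -0.01 -0.02] t 2.23 q [-0.31  0.31 -0.57  0.68  0.    1.34] gap 23.9
```

Request:
step_arm(moves=[[[1,-3,2.5],[0.005,0,0],24],[[1,-3,2.5],[0.005,0,0],24],[[1,-3,2.5],[0.005,0,0],24],[[1,-3,2.5],[0.005,0,0],24]])

```text
clock: 2.57
tcp_pos: [0.4619, -0.0611, 0.0014]
orientation: [-0.001, 0.732, 0.682, -0.001]
wrist_force: [-0.1, 0.5, 0.1]
finger_gap: 0.0245
grip_force: 0.0
```

```bash
python3 -c "
from h import *
tgt([.4635,-.0615,.0025],-.0706)"
```

```text
mm [-0.3  1.6 -1.1] rad [-0.0027 -0.     -0.0004] tcp [ 0.4619 -0.0611  0.0014] F [-0.1  0.5  0.1] M [-0.1  -0.03  0.  ] t 2.57 q [-0.3   0.31 -0.58  0.68 -0.    1.34] gap 24.5
```

Request:
step_arm(moves=[[[0,1,-0.5],[-0.001,0,0],20],[[0,1,-0.5],[-0.001,0,0],5],[[0,1,-0.5],[-0.001,0,0],5],[[0,1,-0.5],[-0.001,0,0],5],[[0,1,-0.5],[-0.001,0,0],5]], grip_force=60)

```text
clock: 2.98
tcp_pos: [0.4634, -0.0613, 0.0021]
orientation: [-0.0, 0.732, 0.682, -0.0]
wrist_force: [-0.8, 0.7, 4.9]
finger_gap: 0.0107
grip_force: 59.0
```

```bash
python3 -c "
from h import *
tgt([.4635,-.0615,.0025],-.0706)"
```

```text
mm [-0.2  0.1 -0.4] rad [-0.001   0.     -0.0004] tcp [ 0.4634 -0.0613  0.0021] F [-0.8  0.7  4.9] M [ 0.    0.05 -0.02] t 2.98 q [-0.3   0.31 -0.58  0.68 -0.    1.34] gap 10.7
```

Request:
step_arm(moves=[[[0,0,0],[0,0,0],20],[[0,0,0],[0,0,0],20],[[0,0,2],[0,0,0],16],[[0,0,2],[0,0,0],5],[[0,0,2],[0,0,0],5],[[0,0,2],[0,0,0],5],[[0,0,2],[0,0,0],5]], grip_force=60)

```text
clock: 3.57
tcp_pos: [0.4637, -0.0613, 0.0005]
orientation: [-0.0, 0.732, 0.682, -0.0]
wrist_force: [-0.8, 0.8, 8.5]
finger_gap: 0.0108
grip_force: 59.1
```

```bash
python3 -c "
from h import *
tgt([.4635,-.0615,.0025],-.0706)"
```

```text
mm [-0.2 -0.2 -2. ] rad [-0.0004  0.0002 -0.0003] tcp [ 0.4637 -0.0613  0.0005] F [-0.8  0.8  8.5] M [0.13 0.25 0.01] t 3.57 q [-0.3   0.32 -0.58  0.68 -0.    1.34] gap 10.8
```

Request:
step_arm(moves=[[[0,0,0],[0,0,0],20],[[0,0,-1],[0,0,0],20],[[0,0,-2.7],[0,0,0],16],[[0,0,-2.7],[0,0,0],5],[[0,0,-2.7],[0,0,0],5],[[0,0,-2.7],[0,0,0],5],[[0,0,-2.7],[0,0,0],5]], grip_force=60)

```text
clock: 4.15
tcp_pos: [0.4628, -0.0611, 0.0026]
orientation: [-0.001, 0.732, 0.682, -0.001]
wrist_force: [-0.9, 0.8, 5.6]
finger_gap: 0.0108
grip_force: 58.7
```

```bash
python3 -c "
from h import *
tgt([.4635,-.0615,.0025],-.0706)"
```

```text
mm [-0.3  0.8  0.1] rad [-0.0022 -0.0002 -0.0004] tcp [ 0.4628 -0.0611  0.0026] F [-0.9  0.8  5.6] M [ 0.08  0.33 -0.05] t 4.15 q [-0.3   0.31 -0.58  0.68 -0.    1.34] gap 10.8
```

Request:
step_arm(moves=[[[0,0,-20],[0,0,0],5],[[0,0,-60],[0,0,0],5],[[0,0,-100],[0,0,0],5],[[0,0,-130],[0,0,0],5],[[0,0,-130],[0,0,0],5],[[0,0,-130],[0,0,0],5]])

```text
clock: 4.65
tcp_pos: [0.4646, -0.0616, 0.1338]
orientation: [0.001, 0.732, 0.682, 0.0]
wrist_force: [-0.5, 0.2, -1.9]
finger_gap: 0.0103
grip_force: 59.1
```

```bash
python3 -c "
from h import *
tgt([.5077,.1652,.12],-.02)"
```

```text
mm [229.3  26.9  13.7] rad [ 0.0019  0.001  -0.0509] tcp [ 0.4646 -0.0616  0.1338] F [-0.5  0.2 -1.9] M [-0.04  0.06 -0.03] t 4.65 q [-0.3   0.16 -0.4   1.01 -0.    1.34] gap 10.3
```

Request:
step_arm(moves=[[[10,45,0],[0,0,-0.05],5],[[40,45,0],[0,0,-0.05],5],[[80,40,0],[0,0,-0.05],5],[[120,35,5],[0,0,-0.05],5],[[160,30,10],[0,0,-0.05],5],[[200,27,13],[0,0,-0.05],5],[[229,27,13],[0,0,-0.05],5],[[229,27,13],[0,0,-0.05],5]])

```text
clock: 5.32
tcp_pos: [0.5044, 0.1699, 0.1165]
orientation: [-0.003, 0.712, 0.702, -0.002]
wrist_force: [0.3, -0.5, -1.1]
finger_gap: 0.0103
grip_force: 59.2
```

Request:
step_arm(moves=[[[0,0,0],[0,0,0],5],[[0,0,0],[0,0,0],5],[[0,0,0],[0,0,0],5]])

```text
clock: 5.57
tcp_pos: [0.5056, 0.1642, 0.1182]
orientation: [-0.001, 0.715, 0.699, -0.002]
wrist_force: [0.1, 0.4, -1.7]
finger_gap: 0.0107
grip_force: 59.2
```

```bash
python3 -c "
from h import *
P=imaging.camera_params('wrist')
tgt([.5077,.1652,.12],-.02)
snap('wrist','w2.png')
r=lambda t,dx=0,z=.02:np.round(proj('wrist',[.5105-.02*t+dx,.3152-t,z],P),0)
print('rail',r(.132),r(.05),'nut',r(0,.028,.065), 'cheek end tops', r(.034,-.016,.07),r(.034,.056,.07))
"
```

```text
mm [ 1.1  2.1 -1.8] rad [-0.0041  0.0006 -0.0023] tcp [0.5056 0.1642 0.1182] F [ 0.1  0.4 -1.7] M [-0.09 -0.01 -0.01] t 5.57 q [ 0.16  0.3  -0.26  1.02  0.    1.76] gap 10.7
rail [322. 174.] [322.  60.] nut [376. -55.] cheek end tops [293.  17.] [427.  14.]
```

View pics/w2.png

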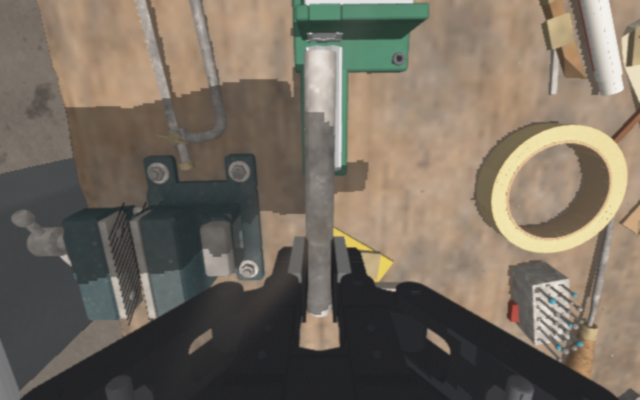

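The tube runs from (323, 42) to (318, 313), almost over the tongue, whose edges at the mouth are at about x = 302 and 347. The bur block, vice and tape ring are clear. I'll compare the edges with my model in an enlarged crop.

```bash
python3 -c "
from h import *
P=imaging.camera_params('wrist')
im=cv2.imread('pics/raw_w2.png')[0:190,270:440]
cv2.imwrite('pics/c3.png',cv2.resize(im,None,fx=3.15,fy=3.15,interpolation=cv2.INTER_CUBIC))
r=lambda t,dx=0,z=.02:np.round((proj('wrist',[.5105-.02*t+dx,.3152-t-.02*dx,z],P)-[270,0])*3.15,0)
print('tongue',[r(.138,d,.01) for d in(-.018,.018)],'at y70',[r(.07,d,.01) for d in(-.018,.018)],'base corners',r(.059,.058,.01),r(.059,-.022,.01),'cheek top outer',[r(.038,d,.07) for d in(-.016,.056)],'railflank',[r(.132,d,.0125) for d in(-.013,.013)])
"
```

```text
tongue [array([ 92., 562.]), array([231., 562.])] at y70 [array([ 87., 285.]), array([237., 285.])] base corners [408. 235.] [ 69. 236.] cheek top outer [array([71., 79.]), array([488.,  78.])] railflank [array([111., 541.]), array([213., 541.])]
```

View pics/c3.png

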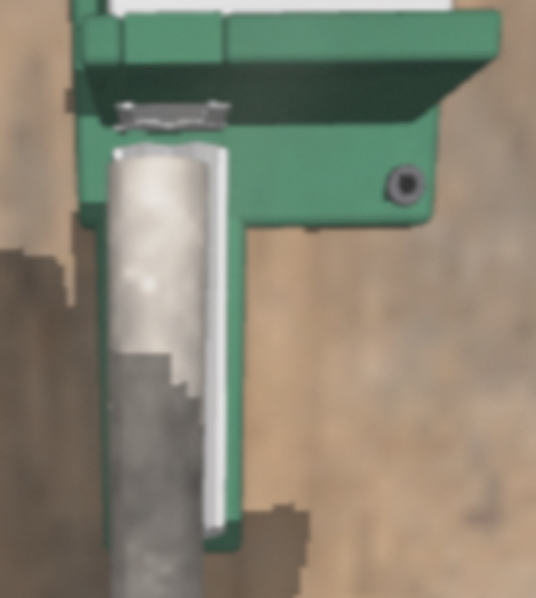

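```bash
python3 -c "
from h import *
tgt([.5077,.1652,.12],-.02)
P=imaging.camera_params('wrist'); print(np.round(P['pose'],4)[:3])
for x,y in((.5056,.1642),(.5067,.1663)):
  for d in (-.03,.04,.09):
    print(d,np.round((proj('wrist',[x+.02*d,y+d,.122],P)-[270,0])*3.15,0))
"
```

```text
mm [ 1.2  1.7 -1.4] rad [-0.0034  0.0003 -0.0028] tcp [0.5059 0.164  0.1186] F [ 0.   0.4 -0.7] M [-0.13 -0.01 -0.  ] t 5.62 q [ 0.16  0.29 -0.26  1.02  0.    1.76] gap 10.3
[[ 0.9998  0.0197  0.0094  0.508 ]
 [-0.0215  0.9583  0.2849  0.2375]
 [-0.0034 -0.2851  0.9585  0.2618]]
-0.03 [153. 978.]
0.04 [152. 561.]
0.09 [151. 184.]
-0.03 [159. 967.]
0.04 [159. 547.]
0.09 [159. 166.]
```

```bash
python3 -c "
from h import *
tgt([.5089,.1735,.04],-.022)"
```

```text
mm [ 9.6  3.  78.6] rad [-0.0034  0.0003 -0.0008] tcp [0.5059 0.164  0.1186] F [ 0.   0.4 -0.7] M [-0.13 -0.01 -0.  ] t 5.62 q [ 0.16  0.29 -0.26  1.02  0.    1.76] gap 10.3
```

Request:
step_arm(moves=[[[5,2,25],[-0.003,0,0],5],[[9,3,50],[-0.003,0,0],5],[[9,3,70],[-0.003,0,0],5],[[9,3,78],[-0.003,0,0],5],[[9,3,78],[-0.003,0,0],5],[[9,3,78],[-0.003,0,0],5],[[9,3,78],[-0.003,0,0],5]])

```text
clock: 6.2
tcp_pos: [0.5105, 0.1739, 0.0426]
orientation: [0.001, 0.715, 0.699, 0.001]
wrist_force: [-0.5, 0.3, -1.5]
finger_gap: 0.0105
grip_force: 59.2
```

```bash
python3 -c "
from h import *
tgt([.5089,.1735,.022],-.022)
P=imaging.camera_params('wrist')
im=imaging.read_camera('wrist')[:,:,::-1].copy(); cv2.imwrite('pics/raw_w3.png',im)
cv2.imwrite('pics/w3.png',cv2.resize(im[0:200,250:400],None,fx=3,fy=3,interpolation=cv2.INTER_CUBIC))
tgt([.5089,.1735,.022],-.022)
"
```

```text
mm [-0.4 -1.6 20.6] rad [ 0.003  -0.0005  0.    ] tcp [0.5105 0.1739 0.0426] F [-0.5  0.3 -1.5] M [-0.03  0.    0.05] t 6.2 q [ 0.18  0.38 -0.36  0.84 -0.    1.77] gap 10.5
mm [-0.7 -1.8 20.9] rad [ 0.0036 -0.0007  0.0003] tcp [0.5107 0.1741 0.0429] F [-0.3  0.9 -1. ] M [-0.07 -0.02 -0.06] t 6.25 q [ 0.18  0.38 -0.36  0.84 -0.    1.77] gap 10.4
```

View pics/w3.png

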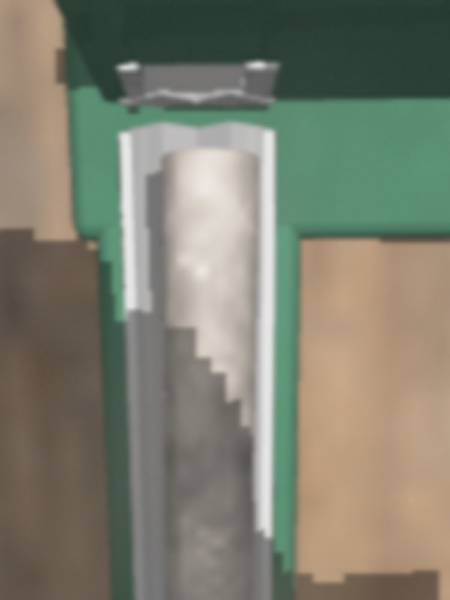

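The rail is centred at x≈198 in this crop and the tube at x≈211, about 2 mm too far in +x. The tube end (y≈150) is short of the notch (y≈85). I'll correct by 2 mm and lower.

Request:
step_arm(moves=[[[0,-1.8,0],[0.002,0,-0.008],5],[[0,-1.8,8],[0.002,0,-0.008],5],[[0,-1.8,14],[0.002,0,-0.008],5],[[0,-1.8,18],[0.002,0,-0.008],5],[[0,-1.8,20],[0.002,0,-0.008],5],[[0,-1.8,20],[0.002,0,-0.008],5],[[0,-1.8,20],[0.002,0,-0.008],5]])

```text
clock: 6.83
tcp_pos: [0.5084, 0.1744, 0.0215]
orientation: [-0.0, 0.712, 0.702, 0.0]
wrist_force: [1.6, -0.1, -1.3]
finger_gap: 0.0105
grip_force: 59.4
```

```bash
python3 -c "
from h import *
tgt([.5089,.1735,.020],-.015)"
```

```text
mm [-0.9  0.6  1.5] rad [ 0.0003 -0.0004  0.0019] tcp [0.5084 0.1744 0.0215] F [ 1.6 -0.1 -1.3] M [ 0.01 -0.42 -0.02] t 6.83 q [ 0.18  0.4  -0.38  0.79  0.    1.76] gap 10.5
```

Request:
step_arm(moves=[[[0,0,1],[0,0,0],5],[[0,0,1],[0,0,0],5],[[0,0,1],[0,0,0],5]])

```text
clock: 7.08
tcp_pos: [0.5087, 0.1745, 0.0209]
orientation: [0.0, 0.712, 0.702, 0.001]
wrist_force: [2.6, -0.3, 2.4]
finger_gap: 0.0101
grip_force: 59.7
```

Request:
step_arm(moves=[[[0,0,1],[0,0,0],5],[[0,0,1],[0,0,0],5],[[0,0,1],[0,0,0],5]])

```text
clock: 7.33
tcp_pos: [0.5093, 0.1745, 0.0203]
orientation: [0.001, 0.712, 0.702, 0.001]
wrist_force: [4.6, -0.5, 3.7]
finger_gap: 0.0104
grip_force: 60.0
```

```bash
python3 -c "
from h import *
tgt([.5089,.1735,.020],-.015)"
```

```text
mm [-1.  -0.3  0.3] rad [ 0.0023 -0.0007  0.0018] tcp [0.5093 0.1745 0.0203] F [ 4.6 -0.5  3.7] M [ 0.01 -0.73 -0.05] t 7.33 q [ 0.18  0.4  -0.38  0.78  0.    1.76] gap 10.4
```

Request:
step_arm(moves=[[[0,0.8,0],[0,0,0],5],[[0,0.8,0],[0,0,0],5],[[0,0.8,0],[0,0,0],17],[[0,0.8,0],[0,0,0],17],[[0,0.8,0],[0,0,0],17],[[0,0.8,0],[0,0,0],17]])

```text
clock: 7.83
tcp_pos: [0.5077, 0.1742, 0.0189]
orientation: [-0.001, 0.712, 0.703, -0.001]
wrist_force: [0.5, 0.3, 0.3]
finger_gap: 0.0171
grip_force: 0.8
```

```bash
python3 -c "
from h import *
tgt([.5089,.1735,.020],-.015)"
```

```text
mm [-0.7  1.2 -1.1] rad [-0.0023  0.0001  0.002 ] tcp [0.5077 0.1742 0.0189] F [0.5 0.3 0.3] M [ 0.01 -0.33 -0.03] t 7.83 q [ 0.18  0.4  -0.38  0.79  0.    1.76] gap 17.1
```

Request:
step_arm(moves=[[[0,1,-1.3],[-0.001,0,0],17],[[0,1,-1.3],[-0.001,0,0],17],[[0,1,-1.3],[-0.001,0,0],5],[[0,1,-1.3],[-0.001,0,0],5],[[0,1,-1.3],[-0.001,0,0],5]], grip_force=25)

```text
clock: 8.25
tcp_pos: [0.5094, 0.1742, 0.0206]
orientation: [-0.0, 0.712, 0.702, 0.0]
wrist_force: [1.4, -0.2, -0.3]
finger_gap: 0.0116
grip_force: 27.5
```

```bash
python3 -c "
from h import *
tgt([.5089,.1735,.020],-.015)"
```

```text
mm [-0.7 -0.5  0.6] rad [ 0.0001 -0.0001  0.0019] tcp [0.5094 0.1742 0.0206] F [ 1.4 -0.2 -0.3] M [-0.1  -0.38 -0.07] t 8.25 q [ 0.18  0.4  -0.38  0.79  0.    1.76] gap 11.6
```

Request:
step_arm(moves=[[[5,0,0],[0,0,0],5],[[10,0,0],[0,0,0],5],[[15,0,0],[0,0,0],5],[[20,0,0],[0,0,0],5],[[25,0,0],[0,0,0],5],[[30,0,0],[0,0,0],5],[[30,0,0],[0,0,0],5]])

```text
clock: 8.83
tcp_pos: [0.5099, 0.2057, 0.0208]
orientation: [-0.0, 0.711, 0.703, 0.001]
wrist_force: [2.0, 1.2, 1.0]
finger_gap: 0.0116
grip_force: 27.6
```

```bash
python3 -c "
from h import *
tgt([.5099,.2342,.0205],-.015)"
```

```text
mm [28.5 -0.3  0.3] rad [ 0.0004 -0.0013  0.0033] tcp [0.5099 0.2057 0.0208] F [2.  1.2 1. ] M [ 0.23 -0.38  0.01] t 8.83 q [ 0.24  0.42 -0.35  0.8   0.    1.82] gap 11.6
```

Request:
step_arm(moves=[[[5,0.3,0],[0,0,0],5],[[10,0.3,0],[0,0,0],5],[[15,0.3,0],[0,0,0],5],[[20,0.3,0],[0,0,0],5],[[25,0.3,0],[0,0,0],5],[[30,0.3,0],[0,0,0],5],[[30,0.3,0],[0,0,0],5]])

```text
clock: 9.42
tcp_pos: [0.5104, 0.2356, 0.0207]
orientation: [-0.0, 0.711, 0.703, 0.0]
wrist_force: [1.8, 1.1, 0.5]
finger_gap: 0.0123
grip_force: 27.5
```

```bash
python3 -c "
from h import *
tgt([.5099,.2442,.0205],-.015)"
```

```text
mm [ 8.6 -0.6  0.2] rad [-0.     -0.0013  0.003 ] tcp [0.5104 0.2356 0.0207] F [1.8 1.1 0.5] M [ 0.16 -0.26  0.06] t 9.42 q [ 0.29  0.44 -0.32  0.81  0.    1.87] gap 12.3
```

Request:
step_arm(moves=[[[2,0,0],[0,0,0],5],[[4,0,0],[0,0,0],5],[[6,0,0],[0,0,0],5],[[7,0,0],[0,0,0],5],[[7,0,0],[0,0,0],5]])

```text
clock: 9.83
tcp_pos: [0.5105, 0.2415, 0.0206]
orientation: [-0.0, 0.712, 0.703, 0.0]
wrist_force: [0.7, -0.2, 0.4]
finger_gap: 0.0118
grip_force: 27.5
```

Request:
step_arm(moves=[[[1,0,0],[0,0,0],5],[[2,0,0],[0,0,0],5],[[2,0,0],[0,0,0],5],[[2,0,0],[0,0,0],5]])

```text
clock: 10.17
tcp_pos: [0.5105, 0.2434, 0.0206]
orientation: [-0.0, 0.712, 0.703, 0.0]
wrist_force: [0.9, -0.7, 0.9]
finger_gap: 0.0117
grip_force: 27.5
```

Request:
step_arm(moves=[[[1,0,0],[0,0,0],5],[[1,0,0],[0,0,0],5],[[1,0,0],[0,0,0],5]])

```text
clock: 10.42
tcp_pos: [0.5105, 0.2444, 0.0207]
orientation: [-0.0, 0.712, 0.703, 0.0]
wrist_force: [0.6, -0.0, 1.5]
finger_gap: 0.0116
grip_force: 27.5
```

Request:
step_arm(moves=[[[1,0,0],[0,0,0],5],[[1,0,0],[0,0,0],5],[[1,0,0],[0,0,0],5]])

```text
clock: 10.67
tcp_pos: [0.5105, 0.2454, 0.0207]
orientation: [-0.0, 0.712, 0.703, 0.0]
wrist_force: [1.0, -0.9, 0.6]
finger_gap: 0.0118
grip_force: 27.5
```

Request:
step_arm(moves=[[[1,0,0],[0,0,0],5],[[1,0,0],[0,0,0],5],[[1,0,0],[0,0,0],5]])

```text
clock: 10.92
tcp_pos: [0.5106, 0.2464, 0.0207]
orientation: [-0.0, 0.712, 0.703, 0.0]
wrist_force: [1.2, -0.6, -0.2]
finger_gap: 0.0118
grip_force: 27.5
```

Request:
step_arm(moves=[[[1,0,0],[0,0,0],5],[[1,0,0],[0,0,0],5],[[1,0,0],[0,0,0],5]])

```text
clock: 11.17
tcp_pos: [0.5106, 0.2474, 0.0207]
orientation: [-0.0, 0.712, 0.703, 0.0]
wrist_force: [1.4, -0.1, -0.4]
finger_gap: 0.0119
grip_force: 27.5
```

Request:
step_arm(moves=[[[1,0,0],[0,0,0],5],[[1,0,0],[0,0,0],5],[[1,0,0],[0,0,0],5]])

```text
clock: 11.42
tcp_pos: [0.5106, 0.2484, 0.0207]
orientation: [-0.0, 0.712, 0.703, 0.0]
wrist_force: [0.7, -0.4, 0.4]
finger_gap: 0.0123
grip_force: 27.5
```

Request:
step_arm(moves=[[[1,0,0],[0,0,0],5],[[1,0,0],[0,0,0],5],[[1,0,0],[0,0,0],5]])

```text
clock: 11.67
tcp_pos: [0.5106, 0.2494, 0.0207]
orientation: [-0.0, 0.712, 0.703, 0.0]
wrist_force: [1.5, -0.7, -0.3]
finger_gap: 0.0115
grip_force: 27.5
```

Request:
step_arm(moves=[[[0.8,0,0],[0,0,0],5],[[0.8,0,0],[0,0,0],5],[[0.8,0,0],[0,0,0],5]])

```text
clock: 11.92
tcp_pos: [0.5107, 0.2502, 0.0207]
orientation: [-0.0, 0.712, 0.703, 0.0]
wrist_force: [0.4, 0.2, 0.1]
finger_gap: 0.0114
grip_force: 27.5
```

Request:
step_arm(moves=[[[0.8,0,0],[0,0,0],5],[[0.8,0,0],[0,0,0],5],[[0.8,0,0],[0,0,0],5]])

```text
clock: 12.17
tcp_pos: [0.5106, 0.2506, 0.0207]
orientation: [0.0, 0.712, 0.702, -0.0]
wrist_force: [0.9, -1.5, 0.6]
finger_gap: 0.0119
grip_force: 27.5
```

Request:
step_arm(moves=[[[0.7,0,0],[0,0,0],5],[[0.7,0,0],[0,0,0],5],[[0.7,0,0],[0,0,0],5]])

```text
clock: 12.42
tcp_pos: [0.5106, 0.2507, 0.0207]
orientation: [0.001, 0.712, 0.702, -0.001]
wrist_force: [0.3, -6.0, 0.5]
finger_gap: 0.0119
grip_force: 27.5
```

```bash
python3 -c "
from h import *
tgt([.5099,.2442,.0205],-.015)"
```

```text
mm [-6.5 -0.7  0.2] rad [-0.      0.0016  0.0015] tcp [0.5106 0.2507 0.0207] F [ 0.3 -6.   0.5] M [-1.06 -0.12  0.07] t 12.42 q [ 0.32  0.45 -0.3   0.82 -0.    1.9 ] gap 11.9
```

Request:
step_arm(moves=[[[-0.6,0,0],[0,0,0],5],[[-0.6,0,0],[0,0,0],18],[[-0.6,0,0],[0,0,0],22],[[-0.6,0,0],[0,0,0],22],[[-0.6,0,-15],[0,0,0],22],[[-0.6,0,-45],[0,0,0],22],[[-0.6,0,-80],[0,0,0],22],[[-0.6,0,-115],[0,0,0],24]])

```text
clock: 13.08
tcp_pos: [0.5097, 0.2512, 0.1363]
orientation: [-0.001, 0.712, 0.703, -0.001]
wrist_force: [0.8, 1.0, 0.5]
finger_gap: 0.0239
grip_force: 0.0
```

```bash
python3 -c "
from h import *
tgt([.5387,.3155,.135],1.571)
tgt([.5387,.3155,.135],-1.571)"
```

```text
mm [64.7 28.2  1.3] rad [-1.4000e-03 -1.8000e-03 -1.5836e+00] tcp [0.5097 0.2512 0.1363] F [0.8 1.  0.5] M [ 0.03 -0.07 -0.01] t 13.08 q [ 0.32  0.35 -0.14  1.08  0.    1.9 ] gap 23.9
mm [64.7 28.2  1.3] rad [-1.8000e-03  1.4000e-03  1.5584e+00] tcp [0.5097 0.2512 0.1363] F [0.8 1.  0.5] M [ 0.03 -0.07 -0.01] t 13.08 q [ 0.32  0.35 -0.14  1.08  0.    1.9 ] gap 23.9
```

Contact with the stop was felt (−6 N) at TCP y≈0.2507, and I've let go of the tube. Next is the nut. I'll pre-wind the wrist so the whole clockwise turn fits in one grip.

Request:
step_arm(moves=[[[20,10,0],[0,0,-0.12],24],[[50,20,0],[0,0,-0.24],24],[[65,30,0],[0,0,-0.36],24],[[65,30,0],[0,0,-0.48],24],[[65,30,0],[0,0,-0.6],24],[[65,30,0],[0,0,-0.72],24],[[65,30,0],[0,0,-0.84],24],[[65,30,0],[0,0,-0.96],24]])

```text
clock: 13.75
tcp_pos: [0.5412, 0.3161, 0.1355]
orientation: [-0.0, 0.304, 0.953, 0.0]
wrist_force: [0.5, -0.4, -0.1]
finger_gap: 0.0241
grip_force: 0.0
```

Request:
step_arm(moves=[[[0,0,0],[0,0,-0.12],24],[[0,0,0],[0,0,-0.24],24],[[0,0,0],[0,0,-0.36],24],[[0,0,0],[0,0,-0.48],24],[[0,0,0],[0,0,-0.6],24],[[0,0,0],[0,0,-0.72],24],[[0,0,0],[0,0,-0.84],24],[[0,0,0],[0,0,-0.96],24]])

```text
clock: 14.42
tcp_pos: [0.5413, 0.316, 0.1356]
orientation: [-0.0, -0.17, 0.985, 0.0]
wrist_force: [0.2, -0.8, -0.2]
finger_gap: 0.0241
grip_force: 0.0
```

Request:
step_arm(moves=[[[0,0,0],[0,0,-0.12],24],[[0,0,0],[0,0,-0.24],24],[[0,0,0],[0,0,-0.36],24],[[0,0,0],[0,0,-0.48],24],[[0,0,0],[0,0,-0.6],24],[[0,0,0],[0,0,-0.72],24],[[0,0,0],[0,0,-0.84],24],[[0,0,0],[0,0,-0.96],24]])

```text
clock: 15.08
tcp_pos: [0.5413, 0.316, 0.1356]
orientation: [0.0, -0.606, 0.795, 0.0]
wrist_force: [-0.0, 0.2, 0.4]
finger_gap: 0.0236
grip_force: 0.0
```

Request:
step_arm(moves=[[[0,0,0],[0,0,-0.12],24],[[0,0,0],[0,0,-0.24],24],[[0,0,0],[0,0,-0.36],24],[[0,0,0],[0,0,-0.48],24],[[0,0,0],[0,0,-0.6],24],[[0,0,0],[0,0,-0.72],24],[[0,0,0],[0,0,-0.84],24],[[0,0,0],[0,0,-0.96],24]])

```text
clock: 15.75
tcp_pos: [0.5412, 0.316, 0.1356]
orientation: [-0.0, 0.905, -0.426, -0.0]
wrist_force: [-0.5, -0.8, 0.1]
finger_gap: 0.0241
grip_force: 0.0
```

Request:
step_arm(moves=[[[0,0,0],[0,0,-0.12],24],[[0,0,0],[0,0,-0.24],24],[[0,0,0],[0,0,-0.36],24],[[0,0,0],[0,0,-0.48],24],[[0,0,0],[0,0,-0.6],24],[[0,0,0],[0,0,-0.72],24],[[0,0,0],[0,0,-0.74],24],[[0,0,0],[0,0,-0.74],24]])

```text
clock: 16.42
tcp_pos: [0.5413, 0.3159, 0.1356]
orientation: [-0.0, 0.997, -0.073, -0.0]
wrist_force: [0.6, 0.7, 0.8]
finger_gap: 0.0238
grip_force: 0.0
```

```bash
python3 -c "
from h import *
tgt([.5400,.3160,.1],1.428+np.pi)
P=imaging.camera_params('wrist')
for z in(.06,.07):print(proj('wrist',[.54,.316,z],P))
im=imaging.read_camera('wrist')[:,:,::-1].copy(); cv2.imwrite('pics/w4.png',im)
print(imaging.camera_params('top')['pose'][0])
im=imaging.read_camera('top');cv2.imwrite('pics/raw_top2.png',im[:,:,::-1])
"
```

```text
mm [-1.3  0.1 35.6] rad [-0.0005  0.0003 -0.0043] tcp [0.5413 0.3159 0.1356] F [0.6 0.7 0.8] M [0.02 0.   0.05] t 16.42 q [ 0.4   0.45  0.02  1.13  0.   -2.59] gap 23.8
[320.47897301 206.79875022]
[320.55563222 211.35803945]
[-0.05651778  0.97804106 -0.20060264  0.37065523]
```

View pics/w4.png

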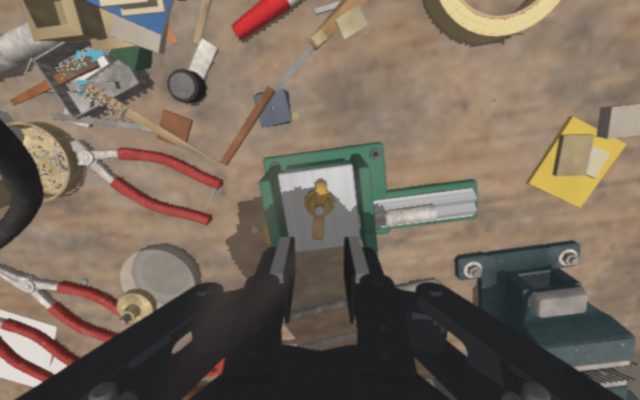

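The stud shows at (320, 209), just where predicted, with the wings from (320, 182) to (318, 240) along the tool's x. The tube is in the rail at about (410, 214). I'll go down with a narrow opening.

Request:
step_arm(moves=[[[-1,0,25],[0,0,0],16],[[-1,0,45],[0,0,0],16],[[-1,0,60],[0,0,0],16],[[-1,0,70],[0,0,0],16],[[-1,0,78],[0,0,0],16],[[-1,0,82],[0,0,0],16],[[-1,0,82],[0,0,0],16],[[-1,0,82],[0,0,0],16]])

```text
clock: 17.18
tcp_pos: [0.5407, 0.316, 0.0541]
orientation: [-0.0, 0.997, -0.073, 0.0]
wrist_force: [0.3, 1.0, -0.6]
finger_gap: 0.016
grip_force: 1.2
```

```bash
python3 -c "
from h import *
tgt([.5400,.3160,.051],1.428+np.pi)"
```

```text
mm [-0.7  0.1  3.1] rad [-0.0006 -0.0002 -0.0028] tcp [0.5407 0.316  0.0541] F [ 0.3  1.  -0.6] M [ 0.14  0.08 -0.03] t 17.18 q [ 0.4   0.51 -0.1   0.96  0.   -2.6 ] gap 16.0
```

Request:
step_arm(moves=[[[0,0,2],[0,0,0],16],[[0,0,2],[0,0,0],3],[[0,0,2],[0,0,0],3],[[0,0,2],[0,0,0],3],[[0,0,2],[0,0,0],3]], grip_force=28)

```text
clock: 17.6
tcp_pos: [0.5412, 0.316, 0.0531]
orientation: [-0.001, 0.997, -0.073, 0.001]
wrist_force: [-2.2, -0.5, 5.8]
finger_gap: 0.0136
grip_force: 27.5
```

```bash
python3 -c "
from h import *
tgt([.5400,.3160,.051],1.428+np.pi)"
```

```text
mm [-1.2  0.1  2.1] rad [-0.0011 -0.0017 -0.0027] tcp [0.5412 0.316  0.0531] F [-2.2 -0.5  5.8] M [-0.    0.4   0.01] t 17.6 q [ 0.4   0.51 -0.1   0.95  0.   -2.6 ] gap 13.6
```

Request:
step_arm(moves=[[[0,0,0],[0,0,0],17],[[0,0,0],[0,0,0],17],[[0,0,-6],[0,0,0],17],[[0,0,-6],[0,0,0],17],[[0,0,-6],[0,0,0],3],[[0,0,-6],[0,0,0],3],[[0,0,-6],[0,0,0],3],[[0,0,-6],[0,0,0],3]])

```text
clock: 18.27
tcp_pos: [0.5409, 0.316, 0.0584]
orientation: [-0.0, 0.997, -0.073, 0.0]
wrist_force: [-1.7, 2.0, 5.5]
finger_gap: 0.0069
grip_force: 40.2
```

```bash
python3 -c "
from h import *
tgt([.5400,.3160,.051],1.428+np.pi)"
```

```text
mm [-0.9  0.1  7.4] rad [-0.001  -0.0009 -0.0027] tcp [0.5409 0.316  0.0584] F [-1.7  2.   5.5] M [ 0.12  0.26 -0.1 ] t 18.27 q [ 0.4   0.51 -0.1   0.96  0.   -2.6 ] gap 6.9
```

Request:
step_arm(moves=[[[0,0,0],[0,0,0],14],[[0,0,-2],[0,0,0],14],[[0,0,-2],[0,0,0],14],[[0,0,-2],[0,0,0],3],[[0,0,-2],[0,0,0],3],[[0,0,-2],[0,0,0],3],[[0,0,-2],[0,0,0],3],[[0,0,-2],[0,0,0],3]], grip_force=28)

```text
clock: 18.93
tcp_pos: [0.5404, 0.316, 0.0595]
orientation: [-0.0, 0.997, -0.073, -0.0]
wrist_force: [-0.9, 2.3, -0.8]
finger_gap: 0.0071
grip_force: 29.4
```

```bash
python3 -c "
from h import *
tgt([.5400,.3160,.051],1.428+np.pi)"
```

```text
mm [-0.4  0.   8.5] rad [-0.0005  0.0004 -0.0025] tcp [0.5404 0.316  0.0595] F [-0.9  2.3 -0.8] M [ 0.56  0.07 -0.16] t 18.93 q [ 0.4   0.51 -0.1   0.97  0.   -2.6 ] gap 7.1
```

Request:
step_arm(moves=[[[0,0,0.2],[0,0,0.1],3],[[0,0,0.4],[0,0,0.2],3],[[0,0,0.6],[0,0,0.3],3],[[0,0,0.8],[0,0,0.4],3],[[0,0,1.0],[0,0,0.5],3],[[0,0,1.2],[0,0,0.6],3],[[0,0,1.4],[0,0,0.7],3]])

```text
clock: 19.52
tcp_pos: [0.5401, 0.3154, 0.0581]
orientation: [0.0, 0.911, -0.412, -0.0]
wrist_force: [-1.8, 0.3, 1.3]
finger_gap: 0.0071
grip_force: 29.6
```

```bash
cat >> h.py <<'E'
def st():
    s=telemetry.get_state();q=s['orientation'];R=Ro.from_quat([q[1],q[2],q[3],q[0]]).as_matrix()
    print('t',round(s['clock'],2),'tcp',np.round(s['tcp_pos'],4),'head',round(float(np.arctan2(R[1,1],R[0,1])),3),'F',np.round(s['wrist_force'],1),'M',np.round(s['ft_torque'],3),'tau6',round(float(s['tau'][5]),3),'q6',round(float(s['joint_pos'][5]),3),'gap',round(s['finger_gap']*1e3,2),'grip',round(s['grip_force'],1))
E
python3 -c "
from h import *
st()"
```

```text
t 19.52 tcp [0.5401 0.3154 0.0581] head -2.421 F [-1.8  0.3  1.3] M [0.13 0.28 0.12] tau6 -1.128 q6 -1.891 gap 7.12 grip 29.6
```

Request:
step_arm(moves=[[[0,0,0.2],[0,0,0.1],3],[[0,0,0.4],[0,0,0.2],3],[[0,0,0.6],[0,0,0.3],3],[[0,0,0.8],[0,0,0.4],3]])

```text
clock: 19.85
tcp_pos: [0.5398, 0.3152, 0.0573]
orientation: [0.001, 0.811, -0.585, -0.0]
wrist_force: [-2.0, 0.1, 1.5]
finger_gap: 0.0072
grip_force: 29.6
```

```bash
python3 -c "
from h import *
st()"
```

```text
t 19.85 tcp [0.5398 0.3152 0.0573] head -2.821 F [-2.   0.1  1.5] M [-0.023  0.417  0.167] tau6 -1.128 q6 -1.491 gap 7.22 grip 29.6
```

Request:
step_arm(moves=[[[0,0,0.2],[0,0,0.1],3],[[0,0,0.4],[0,0,0.2],3]])

```text
clock: 20.02
tcp_pos: [0.5396, 0.3152, 0.0569]
orientation: [0.001, 0.749, -0.663, -0.0]
wrist_force: [-2.3, 0.2, 2.7]
finger_gap: 0.0071
grip_force: 29.7
```

```bash
python3 -c "
from h import *
st()"
```

```text
t 20.02 tcp [0.5396 0.3152 0.0569] head -3.021 F [-2.3  0.2  2.7] M [0.053 0.526 0.127] tau6 -1.128 q6 -1.291 gap 7.11 grip 29.7
```

Request:
step_arm(moves=[[[0,0,0.2],[0,0,0.1],3],[[0,0,0.4],[0,0,0.2],3]])

```text
clock: 20.18
tcp_pos: [0.5394, 0.3152, 0.0565]
orientation: [-0.001, -0.679, 0.734, 0.0]
wrist_force: [-2.6, 0.4, 2.2]
finger_gap: 0.0068
grip_force: 29.7
```

```bash
python3 -c "
from h import *
st()"
```

```text
t 20.18 tcp [0.5394 0.3152 0.0565] head 3.063 F [-2.6  0.4  2.2] M [0.084 0.644 0.121] tau6 -1.128 q6 -1.091 gap 6.82 grip 29.7
```

Request:
step_arm(moves=[[[0,0,0.2],[0,0,0.1],3],[[0,0,0.4],[0,0,0.2],3]])

```text
clock: 20.35
tcp_pos: [0.5392, 0.3153, 0.0561]
orientation: [-0.001, -0.602, 0.799, 0.0]
wrist_force: [-3.5, 0.6, 2.4]
finger_gap: 0.0069
grip_force: 29.8
```

```bash
python3 -c "
from h import *
st()"
```

```text
t 20.35 tcp [0.5392 0.3153 0.0561] head 2.863 F [-3.5  0.6  2.4] M [0.13  0.662 0.107] tau6 -1.129 q6 -0.891 gap 6.93 grip 29.8
```

Request:
step_arm(moves=[[[0,0,0.2],[0,0,0.1],3],[[0,0,0.4],[0,0,0.2],3]])

```text
clock: 20.52
tcp_pos: [0.5391, 0.3153, 0.0557]
orientation: [-0.001, -0.519, 0.855, 0.0]
wrist_force: [-3.4, 0.5, 2.9]
finger_gap: 0.0073
grip_force: 29.8
```

```bash
python3 -c "
from h import *
st()"
```

```text
t 20.52 tcp [0.5391 0.3153 0.0557] head 2.663 F [-3.4  0.5  2.9] M [0.166 0.733 0.183] tau6 -1.129 q6 -0.691 gap 7.34 grip 29.8
```

Request:
step_arm(moves=[[[0,0,0.1],[0,0,0.05],3],[[0,0,0.2],[0,0,0.1],3]])

```text
clock: 20.68
tcp_pos: [0.539, 0.3154, 0.0555]
orientation: [-0.001, -0.477, 0.879, 0.0]
wrist_force: [-3.6, 0.6, 3.7]
finger_gap: 0.007
grip_force: 29.8
```

```bash
python3 -c "
from h import *
st()"
```

```text
t 20.68 tcp [0.539  0.3154 0.0555] head 2.565 F [-3.6  0.6  3.7] M [0.131 0.799 0.058] tau6 -0.452 q6 -0.594 gap 6.97 grip 29.8
```

Request:
step_arm(moves=[[[0,0,0.1],[0,0,0.05],3],[[0,0,0.1],[0,0,0.05],3]])

```text
clock: 20.85
tcp_pos: [0.5389, 0.3154, 0.0554]
orientation: [-0.001, -0.455, 0.89, 0.0]
wrist_force: [-5.3, -0.1, 2.6]
finger_gap: 0.0068
grip_force: 29.8
```

```bash
python3 -c "
from h import *
st()"
```

```text
t 20.85 tcp [0.5389 0.3154 0.0554] head 2.516 F [-5.3 -0.1  2.6] M [ 0.189  0.939 -0.021] tau6 0.478 q6 -0.545 gap 6.77 grip 29.8
```

Request:
step_arm(moves=[[[0.3,0.4,0.2],[0,0,0.1],3],[[0.6,0.8,0.4],[0,0,0.2],3]])

```text
clock: 21.02
tcp_pos: [0.5387, 0.3155, 0.055]
orientation: [-0.001, -0.363, 0.932, 0.0]
wrist_force: [-2.5, 0.9, 1.1]
finger_gap: 0.0069
grip_force: 29.6
```

```bash
python3 -c "
from h import *
st()"
```

```text
t 21.02 tcp [0.5387 0.3155 0.055 ] head 2.314 F [-2.5  0.9  1.1] M [0.225 0.461 0.087] tau6 -1.228 q6 -0.342 gap 6.93 grip 29.6
```

Request:
step_arm(moves=[[[0,0,0.2],[0,0,0.1],3]])

```text
clock: 21.1
tcp_pos: [0.5387, 0.3156, 0.0548]
orientation: [-0.001, -0.316, 0.949, 0.0]
wrist_force: [-1.7, 0.5, 2.2]
finger_gap: 0.0072
grip_force: 29.7
```

```bash
python3 -c "
from h import *
st()"
```

```text
t 21.1 tcp [0.5387 0.3156 0.0548] head 2.214 F [-1.7  0.5  2.2] M [0.296 0.643 0.101] tau6 -1.106 q6 -0.242 gap 7.2 grip 29.7
```

Request:
step_arm(moves=[[[0,0,0.2],[0,0,0.1],3]])

```text
clock: 21.18
tcp_pos: [0.5387, 0.3157, 0.0547]
orientation: [-0.001, -0.268, 0.963, 0.0]
wrist_force: [-3.7, 0.8, 2.7]
finger_gap: 0.0069
grip_force: 29.8
```

```bash
python3 -c "
from h import *
st()"
```

```text
t 21.18 tcp [0.5387 0.3157 0.0547] head 2.114 F [-3.7  0.8  2.7] M [0.28  0.711 0.189] tau6 -1.084 q6 -0.142 gap 6.87 grip 29.8
```

Request:
step_arm(moves=[[[0,0,0.2],[0,0,0.1],3],[[0,0,0.4],[0,0,0.2],3]])

```text
clock: 21.35
tcp_pos: [0.5387, 0.3158, 0.0543]
orientation: [-0.001, -0.171, 0.985, 0.0]
wrist_force: [-3.2, 1.2, 2.2]
finger_gap: 0.0068
grip_force: 29.8
```

```bash
python3 -c "
from h import *
st()"
```

```text
t 21.35 tcp [0.5387 0.3158 0.0543] head 1.915 F [-3.2  1.2  2.2] M [0.393 0.742 0.138] tau6 -1.045 q6 0.058 gap 6.83 grip 29.8
```

Request:
step_arm(moves=[[[0,0,0.2],[0,0,0.1],3]])

```text
clock: 21.43
tcp_pos: [0.5387, 0.3159, 0.0542]
orientation: [-0.001, -0.122, 0.993, 0.0]
wrist_force: [-4.5, 1.9, 2.5]
finger_gap: 0.0067
grip_force: 29.8
```

```bash
python3 -c "
from h import *
st()"
```

```text
t 21.43 tcp [0.5387 0.3159 0.0542] head 1.815 F [-4.5  1.9  2.5] M [0.455 0.833 0.29 ] tau6 -1.025 q6 0.158 gap 6.69 grip 29.8
```

Request:
step_arm(moves=[[[0,0,0.1],[0,0,0.05],3]])

```text
clock: 21.52
tcp_pos: [0.5387, 0.316, 0.0541]
orientation: [-0.001, -0.097, 0.995, 0.0]
wrist_force: [-3.1, 1.6, 2.4]
finger_gap: 0.0074
grip_force: 29.8
```

```bash
python3 -c "
from h import *
st()"
```

```text
t 21.52 tcp [0.5387 0.316  0.0541] head 1.765 F [-3.1  1.6  2.4] M [0.426 0.78  0.258] tau6 0.069 q6 0.207 gap 7.39 grip 29.8
```

Request:
step_arm(moves=[[[0,0,0.1],[0,0,0.05],3]])

```text
clock: 21.6
tcp_pos: [0.5387, 0.316, 0.054]
orientation: [-0.001, -0.073, 0.997, 0.0]
wrist_force: [-3.7, 2.5, 3.2]
finger_gap: 0.0067
grip_force: 29.8
```

```bash
python3 -c "
from h import *
st()"
```

```text
t 21.6 tcp [0.5387 0.316  0.054 ] head 1.717 F [-3.7  2.5  3.2] M [0.459 0.805 0.214] tau6 -0.328 q6 0.255 gap 6.7 grip 29.8
```

Request:
step_arm(moves=[[[0,0,0],[0,0,0.02],3]])

```text
clock: 21.68
tcp_pos: [0.5387, 0.316, 0.054]
orientation: [-0.001, -0.063, 0.998, 0.0]
wrist_force: [-2.9, 2.8, 1.9]
finger_gap: 0.0071
grip_force: 29.8
```

```bash
python3 -c "
from h import *
st()"
```

```text
t 21.68 tcp [0.5387 0.316  0.054 ] head 1.697 F [-2.9  2.8  1.9] M [0.526 0.831 0.186] tau6 0.302 q6 0.275 gap 7.09 grip 29.8
```

Request:
step_arm(moves=[[[0,0,0],[0,0,0.02],3]])

```text
clock: 21.77
tcp_pos: [0.5387, 0.316, 0.0539]
orientation: [-0.001, -0.054, 0.999, 0.0]
wrist_force: [-4.3, 3.4, 2.4]
finger_gap: 0.0069
grip_force: 29.8
```

```bash
python3 -c "
from h import *
st()"
```

```text
t 21.77 tcp [0.5387 0.316  0.0539] head 1.678 F [-4.3  3.4  2.4] M [0.6   0.96  0.222] tau6 0.036 q6 0.294 gap 6.94 grip 29.8
```

Request:
step_arm(moves=[[[0,0,0],[0,0,0.02],3]])

```text
clock: 21.85
tcp_pos: [0.5387, 0.316, 0.0539]
orientation: [-0.001, -0.043, 0.999, 0.0]
wrist_force: [-4.3, 2.8, 2.2]
finger_gap: 0.0068
grip_force: 29.8
```

```bash
python3 -c "
from h import *
st()"
```

```text
t 21.85 tcp [0.5387 0.316  0.0539] head 1.658 F [-4.3  2.8  2.2] M [0.621 0.998 0.22 ] tau6 -0.018 q6 0.315 gap 6.79 grip 29.8
```

Request:
step_arm(moves=[[[0,0,0],[0,0,0.02],3]])

```text
clock: 21.93
tcp_pos: [0.5387, 0.316, 0.0539]
orientation: [-0.001, -0.033, 0.999, 0.0]
wrist_force: [-4.5, 2.5, 2.2]
finger_gap: 0.0068
grip_force: 29.8
```

```bash
python3 -c "
from h import *
st()"
```

```text
t 21.93 tcp [0.5387 0.316  0.0539] head 1.638 F [-4.5  2.5  2.2] M [0.653 0.964 0.271] tau6 0.006 q6 0.335 gap 6.84 grip 29.8
```

Request:
step_arm(moves=[[[0,0,0],[0,0,0.02],3]])

```text
clock: 22.02
tcp_pos: [0.5387, 0.3161, 0.0539]
orientation: [-0.001, -0.023, 1.0, 0.0]
wrist_force: [-4.1, 3.8, 1.9]
finger_gap: 0.0071
grip_force: 29.8
```

```bash
python3 -c "
from h import *
st()"
```

```text
t 22.02 tcp [0.5387 0.3161 0.0539] head 1.618 F [-4.1  3.8  1.9] M [0.665 1.012 0.254] tau6 0.012 q6 0.355 gap 7.11 grip 29.8
```

Request:
step_arm(moves=[[[0,0,0],[0,0,0.02],3]])

```text
clock: 22.1
tcp_pos: [0.5387, 0.3161, 0.0538]
orientation: [-0.001, -0.013, 1.0, 0.0]
wrist_force: [-3.3, 3.1, 1.2]
finger_gap: 0.0072
grip_force: 29.8
```

```bash
python3 -c "
from h import *
st()"
```

```text
t 22.1 tcp [0.5387 0.3161 0.0538] head 1.598 F [-3.3  3.1  1.2] M [0.734 0.987 0.293] tau6 0.015 q6 0.375 gap 7.24 grip 29.8
```

The torque rose from about 0.12 to about 0.25 N m, which is roughly 65–75 N of squeeze: snug. I'll let go and lift.

Request:
step_arm(moves=[[[0,0,0],[0,0,0],15],[[0,0,0],[0,0,0],17],[[0,0,0],[0,0,0],17],[[0,0,-15],[0,0,0],17],[[0,0,-45],[0,0,0],17],[[0,0,-85],[0,0,0],17],[[0,0,-110],[0,0,0],17],[[0,0,-110],[0,0,0],17]])

```text
clock: 22.77
tcp_pos: [0.5435, 0.3167, 0.171]
orientation: [0.006, -0.013, 1.0, 0.002]
wrist_force: [2.1, 0.1, -0.1]
finger_gap: 0.017
grip_force: 0.0
```

```bash
python3 -c "
from h import *
st()
im=imaging.read_camera('wrist')[:,:,::-1].copy(); cv2.imwrite('pics/w5.png',im)
"
```

```text
t 22.77 tcp [0.5435 0.3167 0.171 ] head 1.597 F [ 2.1  0.1 -0.1] M [ 0.039 -0.07   0.032] tau6 0.003 q6 0.374 gap 17.03 grip 0.0
```

View pics/w5.png

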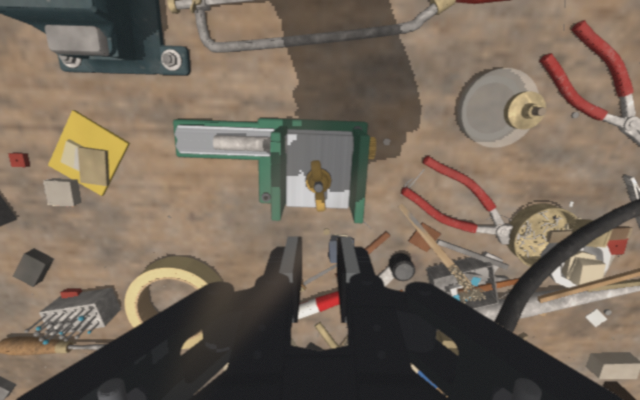

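The picture shows the tube lying straight in the rail at (214–270, 144), where a tube resting on the stop should end. The nut is turned, and the hand is clear of everything.

```bash
python3 -c "
from h import *
print(env.hand_in())"
```

```text
the job is handed in; nothing more can be done
None
```

The tube lies in the V rail with its end against the stop. I tightened the wing nut until its torque rose from about 0.12 to 0.25–0.29 N m (roughly 65–85 N of squeeze by my estimate, limit 90 N), let go of everything and handed the job in at about 23 s; the hand-in gave no verdict.

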